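# Size the centrifuge caps in the step gauge and stack them with separators

### The arm

A 6-joint arm with a two-finger parallel gripper is mounted at the origin on the work surface. World frame = base frame: x ahead of the robot, y to its left, z up, the work surface at z = 0. Lengths are in m, angles in rad, forces in N, time in s.
With the tool pointing down it reaches from about 0.35 to 0.775 m from the base axis. Payload 7.3 kg.
Tool frame: the origin (TCP) lies midway between the tips of the shut fingers; the grasp point (between the pads) lies 19 mm behind it (env.pinch_z is the distance from the TCP to the grasp point, in m); z points along the fingers, y is the line along which they close (so a half turn about z gives the same grasp; the last joint's range is limited). The gripper opens to 92 mm and grips with 3 to 60 N. Pads are 19 mm wide; open, the fingers measure 130 mm over their backs; the gripper's body (75 mm by 190 mm) begins 47 mm behind the grasp point.
Start: joints at [-1.326, 0.342, 1.524, -0, 1.275, -0.146], TCP at [0.2, -0.485, 0.227] pointing down, gripper open.
Joint ranges: [-2.53, 2.53], [-0.77, 2.02], [0.04, 2.7], [-1, 4.14], [0.28, 2.66], [-3.11, 3.11]. Speed limits (rad/s): [2.57, 2.57, 3.14, 3.14, 3.14, 3.14].

### API

Orientations are given as a unit quaternion [w, x, y, z].
In Python, from workcell import telemetry, viewer, env gives the robot as it stands.
- The arm moves only by the tool step_arm, never from a script. Its argument "commands" is a list of rows, each a list of 7 numbers: the shift along the tool's x, y, z in cm, then the turn, a rotation vector about the tool's x, y, z in degrees, then the opening, from -1 (shut) to 1 (fully open). A call has exactly 8 rows; each row is the pose to reach, as a shift and turn from the pose commanded when the call began, along the tool's axes at that moment; what a row does not reach only later rows make up. A row lasts 1/8 s, in which the tool goes at most 62.5 mm and 10.7 degrees, less where a joint would pass 70% of its speed; a pose out of reach is approached as far as the arm can. A call with a gripper value outside its range is refused whole. The fingers move at their own pace and stop on an object; the grip force is fixed at half the most. Time passes only in rows, so rows that repeat a pose let the fingers close, or fill a call up. It gives the time, the measured TCP pose, the force, the opening and the grip force at its end, in the units of the state.
- telemetry.get_state(): the state, without advancing time (a new reading comes with each control period).
- viewer.grab_frame(name): name is "scene" or "top" or "wrist"; returns (picture, depth): 400x640x3 uint8, red, green, blue; 400x640 float32, m along the optical axis (not along the pixel's ray), 0 where there is no reading.
- viewer.camera_info(name): a dict with "camera_matrix" (3x3 intrinsics, pixels), "R" (3x3) and "t" (3): a world point X has camera coordinates R X + t; the wrist camera has in their place "tool_from_camera" (4x4, takes a point from camera to tool coordinates, whose origin is the TCP and whose axes are the flange's). Camera axes: x right, y down, z forward; pixel columns grow to the right and rows downward; lengths in m; the calibration is good to about 2 mm. A picture is of the moment at which its call begins: read the wrist's pose just before it. camera_info takes no time and is no camera call.
- env.hand_in(): hands the job in; it is judged then, once.
The state is a dict: "time_s": time; "qpos": joint angles; "dq": joint speeds; "tau": joint torques, N m; "eef_pos": TCP position; "tool_rot": TCP orientation; "ft_force": force on the tool from outside, world axes, zero at the start; "wrist_torque": the same for the moment, N m; "finger_gap": finger opening in m; "grip_force": force on a finger pad.
Only numpy, scipy, OpenCV 4.12 (cv2) and the standard library are available. Lean on these libraries where they do the work, as an engineer would, in place of code of your own. Each camera call takes 0.05 s, during which the arm holds its last target. There are 200 camera calls.

### The job

Size every red centrifuge cap in the stepped gauge (work up from the smallest recess until it enters) and leave each one sitting fully home in the smallest recess it enters, until all of them stand in the gauge together, let go. Then stack them upright in the middle of the steel tray, the largest on the tray floor and each next one smaller, with one white separator plate between every two caps. Leave the bottle and the tube rack where they are.

Things in the scene. Friction and masses are not known exactly. Their poses are not given: they have to be found in the camera images.
- cap_k_mid (a point): Centre (18 mm above the underside) of a loose red centrifuge cap, z its axis, 36 mm tall: flange 14 mm thick (lower edge chamfered 2 mm), on it a flat-topped boss, diameter 34 mm, 22 mm tall, to grip. Flange diameter 46, 54, 62 or 70 mm: unknown beforehand, no two caps alike. About 0.12 kg. Starts upright on the table; absent in some starts.
- cap_p_mid (a point): Centre (18 mm above the underside) of a loose red centrifuge cap, z its axis, 36 mm tall: flange 14 mm thick (lower edge chamfered 2 mm), on it a flat-topped boss, diameter 34 mm, 22 mm tall, to grip. Flange diameter 46, 54, 62 or 70 mm: unknown beforehand, no two caps alike. About 0.12 kg. Starts upright on the table; absent in some starts.
- cap_t_mid (a point): Centre (18 mm above the underside) of a loose red centrifuge cap, z its axis, 36 mm tall: flange 14 mm thick (lower edge chamfered 2 mm), on it a flat-topped boss, diameter 34 mm, 22 mm tall, to grip. Flange diameter 46, 54, 62 or 70 mm: unknown beforehand, no two caps alike. About 0.12 kg. Starts upright on the table; absent in some starts.
- cap_w_mid (a point): Centre (18 mm above the underside) of a loose red centrifuge cap, z its axis, 36 mm tall: flange 14 mm thick (lower edge chamfered 2 mm), on it a flat-topped boss, diameter 34 mm, 22 mm tall, to grip. Flange diameter 46, 54, 62 or 70 mm: unknown beforehand, no two caps alike. About 0.12 kg. Starts upright on the table; absent in some starts.
- sep1_mid (a point): Centre (half-way up) of a loose flat white plastic separator plate, 120 mm (its x) by 50 mm (its y) by 10 mm thick (z up); about 0.06 kg. Lies flat on the table at the start, the two apart.
- sep2_mid (a point): Centre (half-way up) of a loose flat white plastic separator plate, 120 mm (its x) by 50 mm (its y) by 10 mm thick (z up); about 0.06 kg. Lies flat on the table at the start, the two apart.
- gauge: Fixed aluminium stepped gauge: a staircase of four treads, 88 mm wide (its x), 288 mm long (its y), origin at the centre of its underside. From -y to +y the treads lie 22, 30, 38, 46 mm above the table, with white, yellow, green, blue marks on the -x faces; each has a round blind recess 10 mm deep, growing from lowest to highest tread.
- recess1 (a point): Centre of the floor of gauge recess 1 (smallest): diameter 50 mm, mouth (tread) 10 mm above this point; floor 12 mm above the table. Axes as the gauge, -114 mm along its y. The cap of 46 mm belongs in it; larger caps stop on its mouth.
- recess2 (a point): Centre of the floor of gauge recess 2 (next larger): diameter 58 mm, mouth (tread) 10 mm above this point; floor 20 mm above the table. Axes as the gauge, -50 mm along its y. The cap of 54 mm belongs in it; larger caps stop on its mouth.
- recess3 (a point): Centre of the floor of gauge recess 3 (next larger): diameter 66 mm, mouth (tread) 10 mm above this point; floor 28 mm above the table. Axes as the gauge, 22 mm along its y. The cap of 62 mm belongs in it; larger caps stop on its mouth.
- recess4 (a point): Centre of the floor of gauge recess 4 (largest): diameter 74 mm, mouth (tread) 10 mm above this point; floor 36 mm above the table. Axes as the gauge, 102 mm along its y. The cap of 70 mm belongs in it; larger caps stop on its mouth.
- tray_mid (a point): Centre of the floor of the fixed square steel storage tray, 150 mm by 150 mm outside, floor 6 mm above the table, rim 12 mm above the table and 4 mm thick. Axes along its sides.
- reagent: Bystander: brown reagent bottle, 60 mm across, 130 mm tall, loose; origin at the centre of its underside.
- tube_rack: Bystander: white rack 75 x 150 mm with purple-capped sample tubes, 98 mm tall, loose; origin at the centre of its underside, long side along its y.
Not all that is in view belongs to the job. What is shaped like the part that bears cap_k_mid but blue or brown is not meant.

How it is judged:
On the way:
1. every cap present sits fully home in the smallest gauge recess it enters, all at once, let go (horizontal distance between cap_k_mid and recess3 below 0.005 m and z of cap_k_mid in the frame of recess3 between 0.015 and 0.021 m and angle between each of cap_k_mid, cap_p_mid, cap_t_mid, cap_w_mid's own z axis and vertical below 0.08 rad and contact force between the fingers and cap_k below 0.2 N and horizontal distance between cap_p_mid and recess1 below 0.005 m and z of cap_p_mid in the frame of recess1 between 0.015 and 0.021 m and contact force between the fingers and cap_p below 0.2 N and horizontal distance between cap_t_mid and recess4 below 0.005 m and z of cap_t_mid in the frame of recess4 between 0.015 and 0.021 m and contact force between the fingers and cap_t below 0.2 N and horizontal distance between cap_w_mid and recess2 below 0.005 m and z of cap_w_mid in the frame of recess2 between 0.015 and 0.021 m and contact force between the fingers and cap_w below 0.2 N), for 0.2 s.
At the end, for the whole second after the job is handed in: All caps present stand in one upright stack in the tray, larger below smaller, exactly one separator plate between every two, the largest on the tray floor: axes within 25 mm of the tray centre, heights within 4 mm, tilt under 0.08 rad, at rest (horizontal distance between each of cap_k_mid, cap_p_mid, cap_t_mid, cap_w_mid and tray_mid below 0.025 m and (z of cap_k_mid in the frame of tray_mid between 0.014 and 0.022 m or z of cap_k_mid in the frame of tray_mid between 0.06 and 0.068 m or z of cap_k_mid in the frame of tray_mid between 0.106 and 0.114 m) and angle between each of cap_k_mid, cap_p_mid, cap_t_mid, cap_w_mid's own z axis and vertical below 0.08 rad and linear speed of each of cap_k, cap_p, cap_t, cap_w below 0.02 m/s and (z of cap_p_mid in the frame of tray_mid between 0.014 and 0.022 m or z of cap_p_mid in the frame of tray_mid between 0.06 and 0.068 m or z of cap_p_mid in the frame of tray_mid between 0.106 and 0.114 m) and (z of cap_t_mid in the frame of tray_mid between 0.014 and 0.022 m or z of cap_t_mid in the frame of tray_mid between 0.06 and 0.068 m or z of cap_t_mid in the frame of tray_mid between 0.106 and 0.114 m) and (z of cap_w_mid in the frame of tray_mid between 0.014 and 0.022 m or z of cap_w_mid in the frame of tray_mid between 0.06 and 0.068 m or z of cap_w_mid in the frame of tray_mid between 0.106 and 0.114 m) and z of cap_p_mid in the frame of cap_w_mid above 0.04 m and z of each of cap_p_mid, cap_w_mid in the frame of cap_k_mid above 0.04 m and z of each of cap_p_mid, cap_w_mid, cap_k_mid in the frame of cap_t_mid above 0.04 m); the robot touches nothing.
It fails at once if the reagent is moved more than 30 mm (distance of reagent from where it was at the start of the episode above 0.03 m).
It fails at once if the tube rack is moved more than 30 mm (distance of tube_rack from where it was at the start of the episode above 0.03 m).
Of cap_k, cap_p, cap_t, cap_w only 2 to 3 are there at a start; the rules pass over those that are not, and their reading is None.
At some moment in a run one of cap_k, cap_p, cap_t, cap_w, sep1, sep2 may be knocked a few centimetres aside while the robot is not near it.
It also fails if it takes over 210 s, if anything falls off the work surface, if the arm or the gripper's body presses on something with over 40 N, if the wrist force passes 120 N, or if a joint passes its speed limit or range.

## Working session

There is one attempt and no reset: what is moved stays moved. The work goes in short steps, Python scripts to look and compute and a tool call to move; the robot and the scene stay as the last step left them, time stands still between calls to the robot, and variables do not carry over. Pictures are saved under pics/ and viewed, at most 14 in all, crops included, and the job is handed in when it is done.

Besides the shell and the picture viewer there is one more tool, called after ">>>" as a command line: name --pt "numbers of a row" for each row, then --argument value for the rest. step_arm: Moves the arm, as the interface text tells. Its arguments: {"type":"object","properties":{"commands":{"type":"array"}},"required":["commands"]}

```bash
mkdir -p pics; ls; cat > h.py <<'E'
import numpy as np, cv2
from workcell import telemetry, viewer, env
E
python3 - <<'E'
from h import *
s=telemetry.get_state(); print(s)
for n in ("top","scene"):
    im,d=viewer.grab_frame(n); np.savez(f"pics/{n}0.npz",im=im,d=d); cv2.imwrite(f"pics/{n}0.png",im[...,::-1])
    print(n,viewer.camera_info(n))
print(viewer.camera_info("wrist"))
E
```

```text
pics
{'time_s': 0.0, 'qpos': array([-1.32602079e+00,  3.42714530e-01,  1.52501583e+00,  1.56690424e-05,
        1.27542627e+00, -1.45998527e-01]), 'dq': array([ 0.00015067, -0.00050146, -0.00062889,  0.0002209 ,  0.00160349,
       -0.00025505]), 'tau': array([-7.85190005e-04, -4.31247568e+01, -2.44218707e+01,  7.16704270e-02,
        5.58520365e-02, -1.41845526e-04]), 'eef_pos': array([ 0.19989882, -0.48500501,  0.22604965]), 'tool_rot': array([-7.81405121e-04,  9.80972747e-01,  1.94143913e-01, -3.11212323e-05]), 'ft_force': array([ 1.13857372, -0.1653962 , -0.28979892]), 'wrist_torque': array([-0.02541562,  0.0296264 ,  0.01365305]), 'grip_force': 0.0, 'finger_gap': 0.09175506151144638}
top {'camera_matrix': array([[391.26310813,   0.        , 318.9358299 ],
       [  0.        , 391.26310813, 197.51706036],
       [  0.        ,   0.        ,   1.        ]]), 'R': array([[ 0.00977569, -0.99994117,  0.00470002],
       [-0.97135932, -0.01061202, -0.23737831],
       [ 0.23741423, -0.00224487, -0.97140591]]), 't': array([-0.05097492,  0.55551661,  0.80321571])}
scene {'camera_matrix
[... 196 characters left out ...]
  0.00171126],
       [ 0.43295508,  0.5976178 , -0.67483544],
       [-0.39779279, -0.54512998, -0.73796626]]), 't': array([ 0.43677498, -0.177788  ,  1.4903418 ])}
{'camera_matrix': array([[281.41124531,   0.        , 321.77837463],
       [  0.        , 281.41124531, 204.72141663],
       [  0.        ,   0.        ,   1.        ]]), 'tool_from_camera': array([[-1.10758736e-04, -9.51132508e-01, -3.08782999e-01,
         8.40168567e-02],
       [ 9.99999986e-01, -6.66089857e-05, -1.53521287e-04,
         5.01133042e-04],
       [ 1.25451364e-04, -3.08783011e-01,  9.51132502e-01,
        -1.57826160e-01],
       [ 0.00000000e+00,  0.00000000e+00,  0.00000000e+00,
         1.00000000e+00]])}
```

View pics/top0.png

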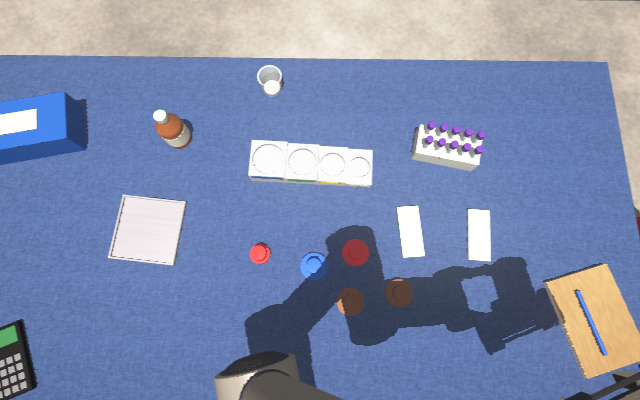

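View pics/scene0.png

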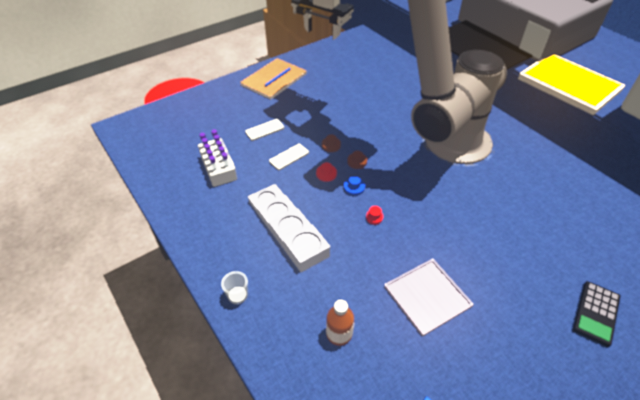

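The top view shows red caps at (260,254) and (355,252, in shadow), a blue one at (312,265), brown ones at (350,302) and (399,292), plates at (411,231) and (479,235), the tray at (148,230), and the gauge at (310,163) with its small recess on the right. The scene view agrees.

```bash
cat >> h.py <<'E'
def pts(n,d):
    c=viewer.camera_info(n); K=c["camera_matrix"]
    v,u=np.mgrid[:d.shape[0],:d.shape[1]]
    P=np.stack([(u-K[0,2])/K[0,0]*d,(v-K[1,2])/K[1,1]*d,d],-1)
    return (P-c["t"])@c["R"]          # world
def plane(n,uv,z):
    c=viewer.camera_info(n); K=c["camera_matrix"]; uv=np.atleast_2d(uv).astype(float)
    r=np.c_[(uv-K[:2,2])/K[0,0],np.ones(len(uv))]@c["R"]; o=-c["R"].T@c["t"]
    return o+r*((z-o[2])/r[:,2])[:,None]
def blobs(m,amin=60):
    k,l,s,c=cv2.connectedComponentsWithStats(m.astype(np.uint8))
    return [(l==i,s[i],c[i]) for i in range(1,k) if s[i,4]>=amin]
E
python3 - <<'E'
from h import *
z=np.load("pics/top0.npz");im,d=z["im"],z["d"];P=pts("top",d)
hsv=cv2.cvtColor(im,cv2.COLOR_RGB2HSV)
for u,v in [(260,254),(355,252),(312,265),(350,302),(399,292)]:
    print(u,v,im[v,u],hsv[v,u],P[v,u].round(3))
H,S,V=cv2.split(hsv)
red=((H<15)|(H>172))&(S>120)&(V>40)
# height mask
print("table z",np.median(P[330:380,100:200,2]))
for m,s,c in blobs(red&(P[...,2]<.06)):
    Q=P[m]; top=Q[Q[:,2]>.028]; 
    ys=[Q[:,1].min(),Q[:,1].max()];
    print("red",s,c.round(),im[m].mean(0).round(),"mid top",((top[:,:2].max(0)+top[:,:2].min(0))/2).round(4),"zmax",np.percentile(Q[:,2],95).round(4),"yext",np.ptp(Q[:,1]).round(4),"xext",np.ptp(Q[:,0]).round(4),len(top))
white=(S<45)&(V>130)
box={}
for m,s,c in blobs(white|((S<60)&(V>150)),300):
    if s[1]<100 and s[0]>240 and s[0]<300: continue
    Q=P[m]; r=cv2.minAreaRect(Q[:,:2].astype(np.float32)); print("white",s,c.round(),"rect",np.round(r[0],4),np.round(r[1],4),round(r[2],1),"z",np.median(Q[:,2]).round(4))
E
```

```text
260 254 [255 108 106] [  0 149 255] [0.433 0.084 0.038]
355 252 [145  57  63] [178 155 145] [ 0.439 -0.127  0.038]
312 265 [104 165 252] [108 150 252] [ 0.41  -0.031  0.036]
350 302 [89 66 58] [ 8 89 89] [ 0.331 -0.115  0.034]
399 292 [88 68 58] [10 87 88] [ 0.354 -0.221  0.038]
table z -0.000198537431935954
red [342 239  27  27 569] [355. 252.] [142.  56.  62.] mid top [ 0.4419 -0.1285] zmax 0.0375 yext 0.0616 xext 0.0598 186
red [250 244  21  20 326] [260. 254.] [241.  97.  98.] mid top [0.4364 0.0893] zmax 0.0382 yext 0.0446 xext 0.0434 186
white [    0     0   640   212 40532] [347.  35.] rect [ 1.0657 -0.0527] [1.432  3.1938] 0.9 z -0.7487
white [  0 109  37  26 756] [ 18. 121.] rect [0.567  0.3134] [0.8311 0.0869] 64.6 z 0.0819
white [ 411  124   72   47 1950] [446. 149.] rect [ 0.5832 -0.2105] [0.1597 0.5522] 38.3 z 0.0506
white [ 248  140  125   48 4726] [310. 163.] rect [ 0.5318 -0.0141] [0.3049 0.3596] 85.8 z 0.0301
white [ 108  194   78   72 4223] [147. 230.] rect [0.4665 0.1904] [0.4977 0.16  ] 81.2 z 0.0062
white [ 396  205   29   53 1178] [410. 231.] rect [ 0.4582 -0.1604] [0.1275 0.2932] 19.4 z 0.0102
white [ 467  209   24   53 1203] [479. 235.] rect [ 0.4527 -0.247 ] [0.1262 0.439 ] 10.8 z 0.0105
white [214 371  44  29 688] [231. 386.] rect [0.2624 0.0273] [0.0441 0.2197] 39.6 z 0.2827
```

```bash
python3 - <<'E'
from h import *
z=np.load("pics/top0.npz");im,d=z["im"],z["d"];P=pts("top",d)
H,S,V=cv2.split(cv2.cvtColor(im,cv2.COLOR_RGB2HSV))
w=(S<60)&(V>110)&(d>.3)&(P[...,2]>-.01)
def rect(m,zc):
    v,u=np.nonzero(m); r=cv2.minAreaRect(plane("top",np.c_[u,v],zc)[:,:2].astype(np.float32)); return np.round(r[0],4),np.round(r[1],4),round(r[2],2)
B={}
for name,(u0,v0,u1,v1),zc in [("sepA",(390,200,430,262),.01),("sepB",(460,203,498,266),.01),("tray",(100,190,192,270),.01)]:
    b=np.zeros_like(w); b[v0:v1,u0:u1]=1
    m=max(blobs(w&b),key=lambda t:t[1][4])[0]; print(name,rect(m,zc))
b=np.zeros_like(w); b[135:192,244:378]=1
m=max(blobs(w&b),key=lambda t:t[1][4])[0]
for zc in (.022,.03,.038,.046):
    mm=m&(abs(P[...,2]-zc)<.0035); mm=cv2.morphologyEx(mm.astype(np.uint8),cv2.MORPH_OPEN,np.ones((2,2)))>0
    q=P[mm]; print(zc,mm.sum(),rect(mm,zc))
big=cv2.resize(im[130:195,240:385],None,fx=5,fy=5,interpolation=cv2.INTER_CUBIC); cv2.imwrite("pics/gauge.png",big[...,::-1])
# cap boss tops by colour plane: flange centre
red=((H<15)|(H>172))&(S>120)&(V>40)
for u,v,in [(260,254),(355,252)]:
    m=red&(P[...,2]>.03); b=np.zeros_like(m); b[v-25:v+25,u-25:u+25]=1
    print("boss",rect(m&b,.036)); print("all",rect(red&b,.02))
E
```

```text
sepA (array([ 0.4926, -0.2582]), array([0.1211, 0.0537]), 4.67)
sepB (array([ 0.486 , -0.4176]), array([0.054 , 0.1214]), 85.42)
tray (array([0.491 , 0.3523]), array([0.1549, 0.152 ]), 84.19)
0.022 878 (array([ 0.6423, -0.1103]), array([0.122 , 0.0899]), 88.71)
0.03 1009 (array([ 0.6467, -0.0423]), array([0.1384, 0.0885]), 88.05)
0.038 1170 (array([0.6502, 0.0338]), array([0.1554, 0.0889]), 87.37)
0.046 541 (array([0.6526, 0.0738]), array([0.0844, 0.0883]), 87.14)
boss (array([0.4361, 0.0903]), array([0.0333, 0.0323]), 64.42)
all (array([0.4355, 0.0871]), array([0.0428, 0.0455]), 0.59)
boss (array([ 0.4417, -0.1292]), array([0.0311, 0.0314]), 0.58)
all (array([ 0.4412, -0.1286]), array([0.0588, 0.0594]), 0.58)
```

View pics/gauge.png

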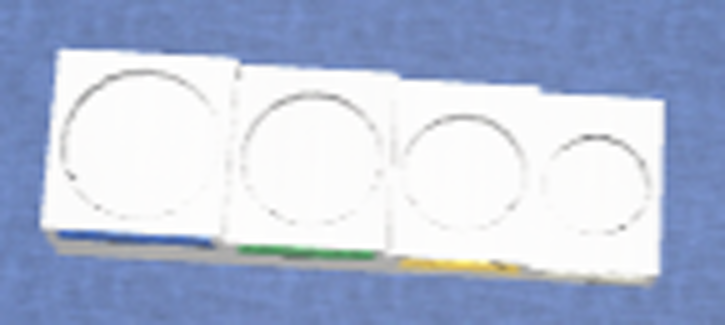

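The crop shows the four recess rims: smallest at crop (600,185), third at (314,160), largest at (142,145). The steps rise to the left and the marks face the robot.

The caps measure about 62 mm (k, at y=-0.13) and 46 mm (p, at y=0.09), so they go in recesses 3 and 1. I'll start with k.

```bash
cat >> h.py <<'E'
from scipy.spatial.transform import Rotation as Ro
def pose():
    s=telemetry.get_state(); q=s["tool_rot"]; return s, s["eef_pos"], Ro.from_quat([q[1],q[2],q[3],q[0]])
def goto(x,y,z,yaw):
    s,p,R=pose(); T=Ro.from_euler("z",yaw,degrees=True)*Ro.from_euler("x",180,degrees=True)
    d=R.inv().apply(np.array([x,y,z])-p)*100; r=(R.inv()*T).as_rotvec(degrees=True)
    if abs(r[2])>180: pass
    print("t",round(s["time_s"],2),"pos",p.round(4),"yaw",np.degrees(np.arctan2(*R.as_matrix()[1::-1,0])).round(2),"gap",round(s["finger_gap"],4),"F",s["ft_force"].round(1))
    print("shift cm",d.round(2),"rot",r.round(2))
def wrist():
    s,p,R=pose(); im,d=viewer.grab_frame("wrist"); c=viewer.camera_info("wrist"); return im,d,wcam(c,p,R)
def wcam(c,p,R):
    T=np.eye(4);T[:3,:3]=R.as_matrix();T[:3,3]=p; return c["camera_matrix"],T@c["tool_from_camera"]
def wpts(d,cam):
    K,T=cam; v,u=np.mgrid[:d.shape[0],:d.shape[1]]
    return np.stack([(u-K[0,2])/K[0,0]*d,(v-K[1,2])/K[1,1]*d,d],-1)@T[:3,:3].T+T[:3,3]
def wplane(uv,z,cam):
    K,T=cam; uv=np.atleast_2d(uv).astype(float); r=np.c_[(uv-K[:2,2])/K[0,0],np.ones(len(uv))]@T[:3,:3].T
    return T[:3,3]+r*((z-T[2,3])/r[:,2])[:,None]
E
python3 -c "
from h import *
goto(.442,-.129,.2,87)"
```

```text
t 0.1 pos [ 0.1999 -0.4851  0.2261] yaw 22.39 gap 0.0921 F [-0.4  0.1  0.3]
shift cm [ 35.95 -23.7    2.65] rot [-6.000e-02 -5.000e-02 -6.461e+01]
```

>>> step_arm --pt "5 -3.4 0.4 0 0 -9 0.3" --pt "10.2 -6.8 0.8 0 0 -18 0.3" --pt "15.4 -10.2 1.2 0 0 -28 0.3" --pt "20.6 -13.6 1.6 0 0 -37 0.3" --pt "25.8 -17 2 0 0 -46.5 0.3" --pt "31 -20.4 2.4 0 0 -56 0.3" --pt "36 -23.7 2.7 0 0 -64.6 0.3" --pt "36 -23.7 2.7 0 0 -64.6 0.3"

```text
time_s: 1.1
eef_pos: [0.4438, -0.1256, 0.1992]
tool_rot: [-0.001, 0.723, 0.691, 0.0]
ft_force: [-0.3, -0.3, -0.1]
finger_gap: 0.0596
grip_force: 0.0
```

```bash
cat >> h.py <<'E'
def redcaps(im,cam,zc=.036):
    H,S,V=cv2.split(cv2.cvtColor(im,cv2.COLOR_RGB2HSV))
    red=((H<12)|(H>172))&(S>110)&(V>60)
    for m,s,c in blobs(red,300):
        v,u=np.nonzero(m); (x,y),r=cv2.minEnclosingCircle(wplane(np.c_[u,v],zc,cam)[:,:2].astype(np.float32))
        print("red",s,"circle",round(x,4),round(y,4),"dia",round(2*r,4))
E
python3 - <<'E'
from h import *
goto(.442,-.129,.2,87)
im,d,cam=wrist(); cv2.imwrite("pics/w1.png",im[...,::-1]); P=wpts(d,cam)
H,S,V=cv2.split(cv2.cvtColor(im,cv2.COLOR_RGB2HSV)); red=((H<12)|(H>172))&(S>110)&(V>60)
for m,s,c in blobs(red,300):
    for lo,hi,zc in ((.028,.05,.036),(.006,.02,.014)):
        k=m&(P[...,2]>lo)&(P[...,2]<hi); v,u=np.nonzero(k)
        if len(u)<50: continue
        Q=wplane(np.c_[u,v],zc,cam)[:,:2].astype(np.float32); (x,y),r=cv2.minEnclosingCircle(Q); mn=(np.percentile(Q,1,axis=0)+np.percentile(Q,99,axis=0))/2
        print(s,zc,"circ",round(x,4),round(y,4),round(2*r,4),"mid",mn.round(4),"z",np.median(P[k][:,2]).round(4))
E
```

```text
t 1.1 pos [ 0.4438 -0.1256  0.1992] yaw 87.42 gap 0.0596 F [-0.3 -0.3 -0.1]
shift cm [-0.35 -0.16 -0.08] rot [-0.04 -0.06  0.42]
[208 158  50  46 937] 0.036 circ 0.3322 -0.1156 0.0342 mid [ 0.3321 -0.1156] z 0.0356
[208 158  50  46 937] 0.014 circ 0.3332 -0.1159 0.0618 mid [ 0.3332 -0.1179] z 0.0138
[ 296  162   49   48 1856] 0.036 circ 0.4402 -0.1281 0.0351 mid [ 0.441  -0.1283] z 0.0358
[ 296  162   49   48 1856] 0.014 circ 0.4407 -0.1286 0.0625 mid [ 0.441  -0.1282] z 0.0137
```

View pics/w1.png

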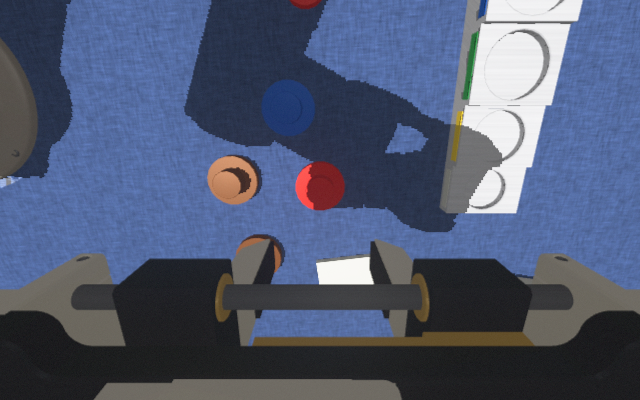

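The wrist view shows cap k at (320,186), measured 62 mm across at (0.4407,-0.1284). The brown cap sits beside it at (233,180), and the gauge recesses are clear at the right.

>>> step_arm --pt "0.0 -0.1 5 0 0 0 0.3" --pt "0.05 -0.13 10 0 0 0 0.3" --pt "0.05 -0.13 15 0 0 0 0.3" --pt "0.05 -0.13 17.5 0 0 0 0.3" --pt "0.05 -0.13 18.3 0 0 0 0.3" --pt "0.05 -0.13 18.3 0 0 0 0.3" --pt "0.05 -0.13 18.3 0 0 0 -1" --pt "0.05 -0.13 18.3 0 0 0 -1"

```text
time_s: 2.15
eef_pos: [0.4419, -0.129, 0.0177]
tool_rot: [0.001, 0.725, 0.688, 0.0]
ft_force: [-0.1, 0.1, -0.3]
finger_gap: 0.0442
grip_force: 0.0
```

```bash
python3 -c "
from h import *
goto(.6486,-.006,.2,87); print(telemetry.get_state()['grip_force'])"
```

```text
t 2.15 pos [ 0.4419 -0.129   0.0177] yaw 86.98 gap 0.0442 F [-0.1  0.1 -0.3]
shift cm [ 13.35  20.03 -18.2 ] rot [ 0.11  0.05 -0.02]
0.0
```

>>> step_arm --pt "0 0 0 0 0 0 -1" --pt "0 0 0 0 0 0 -1" --pt "0 0 0 0 0 0 -1" --pt "0 0 -5 0 0 0 -1" --pt "0 0 -10 0 0 0 -1" --pt "3 5 -15 0 0 0 -1" --pt "6 9 -18.2 0 0 0 -1" --pt "9 13 -18.2 0 0 0 -1"

```text
time_s: 3.15
eef_pos: [0.5781, -0.0451, 0.202]
tool_rot: [0.002, 0.726, 0.688, 0.001]
ft_force: [0.2, -0.4, -1.4]
finger_gap: 0.0331
grip_force: 30.0
```

>>> step_arm --pt "2.2 3.5 0 0 0 0 -1" --pt "4.3 7 0 0 0 0 -1" --pt "4.3 7 0 0 0 0 -1" --pt "4.3 7 0 0 0 0 -1" --pt "4.3 7 0 0 0 0 -1" --pt "4.3 7 0 0 0 0 -1" --pt "4.3 7 0 0 0 0 -1" --pt "4.3 7 0 0 0 0 -1"

```text
time_s: 4.15
eef_pos: [0.6479, -0.0065, 0.1989]
tool_rot: [0.0, 0.726, 0.688, 0.0]
ft_force: [-0.5, -0.6, -1.2]
finger_gap: 0.033
grip_force: 30.0
```

```bash
python3 - <<'E'
from h import *
goto(.6486,-.006,.2,87)
im,d,cam=wrist(); np.savez("pics/w2.npz",im=im,d=d,K=cam[0],T=cam[1]); P=wpts(d,cam)
H,S,V=cv2.split(cv2.cvtColor(im,cv2.COLOR_RGB2HSV))
cv2.imwrite("pics/w2.png",im[...,::-1])
g0=np.array([.6475,-.028]); t=np.radians(-3); gy=np.array([-np.sin(t),np.cos(t)])
for i,(o,h,r) in enumerate([(-.114,.022,.025),(-.05,.03,.029),(.022,.038,.033),(.102,.046,.037)],1):
    c=g0+o*gy; dd=np.linalg.norm(P[...,:2]-c,axis=-1)
    k=(dd<r+.004)&(P[...,2]<h-.005)&(P[...,2]>h-.016)&(d>.1); 
    k=k.astype(np.uint8)
    v,u=np.nonzero(k)
    if len(u)<200: print(i,len(u)); continue
    Q=wplane(np.c_[u,v],h-.01,cam)[:,:2].astype(np.float32); (x,y),R=cv2.minEnclosingCircle(Q)
    print(i,"exp",c.round(4),"circ",round(x,4),round(y,4),round(2*R,4),"mean",Q.mean(0).round(4),"z",np.median(P[k>0][:,2]).round(4))
E
```

```text
t 4.15 pos [ 0.6479 -0.0065  0.1989] yaw 86.97 gap 0.033 F [-0.5 -0.6 -1.2]
shift cm [ 0.05  0.07 -0.11] rot [ 0.01  0.01 -0.03]
1 0
2 0
3 exp [ 0.6487 -0.006 ] circ 0.65 -0.0054 0.067 mean [ 0.6503 -0.001 ] z 0.0278
4 exp [0.6528 0.0739] circ 0.6536 0.0759 0.0751 mean [0.6537 0.0771] z 0.0358
```

View pics/w2.png

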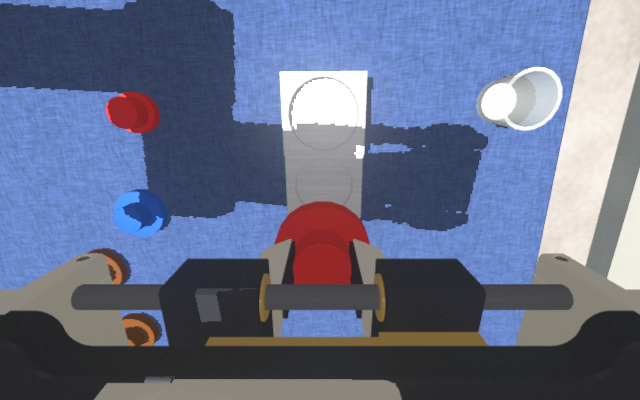

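Cap k is in the hand at (322,240). Recess 4 is fully visible at (324,112) and recess 3 is partly hidden at (325,183). I'll refine both and measure the cap's offset in the hand.

```bash
python3 - <<'E'
from h import *
z=np.load("pics/w2.npz"); im,d=z["im"],z["d"]; cam=(z["K"],z["T"]); P=wpts(d,cam)
H,S,V=cv2.split(cv2.cvtColor(im,cv2.COLOR_RGB2HSV)); red=((H<12)|(H>172))&(S>110)&(V>60)
b=np.zeros_like(red); b[195:300,260:390]=1
k=red&b&(P[...,2]>.15); print("zs",np.percentile(P[k][:,2],[5,50,95]).round(4))
from scipy.optimize import least_squares
zt=.1989-.0177+.014
kk=k&(abs(P[...,2]-zt)<.006); cs,_=cv2.findContours(kk.astype(np.uint8),cv2.RETR_EXTERNAL,cv2.CHAIN_APPROX_NONE); c=max(cs,key=len)[:,0]
Q=wplane(c,zt,cam)[:,:2]; Q=Q[Q[:,1]>np.array(.005)]
f=least_squares(lambda p:np.hypot(*(Q-p).T)-.031,[.648,-.006],loss="soft_l1",f_scale=.001); print("cap",f.x.round(4),len(Q),abs(f.fun).mean())
# gauge yaw + lateral centre from tread-4 points
for h,(lo,hi) in ((.046,(.045,.105)),(.038,(.0,.025))):
    m=(abs(P[...,2]-h)<.003)&(P[...,1]>lo)&(P[...,1]<hi)&(abs(P[...,0]-.65)<.055)
    v,u=np.nonzero(m);W=wplane(np.c_[u,v],h,cam)[:,:2]
    for y in np.arange(lo,hi,.01):
        q=W[abs(W[:,1]-y)<.002]
        if len(q)>10: print(h,round(y,3),q[:,0].min().round(4),q[:,0].max().round(4))
    print("ymax",W[:,1].max())
E
```

```text
zs [0.1922 0.2017 0.218 ]
cap [ 0.6481 -0.0067] 138 0.0044726079198211454
0.046 0.045 0.6086 0.6955
0.046 0.055 0.6093 0.6966
0.046 0.065 0.6092 0.6967
0.046 0.075 0.6092 0.6967
0.046 0.085 0.6102 0.6978
0.046 0.095 0.6102 0.6979
ymax 0.10501030548465433
0.038 0.0 0.6066 0.6939
0.038 0.01 0.6074 0.694
0.038 0.02 0.6072 0.6941
ymax 0.025175867064898917
```

>>> step_arm --pt "0.2 0.2 4 0 0 0 -1" --pt "0.2 0.2 8 0 0 0 -1" --pt "0.2 0.2 11.5 0 0 0 -1" --pt "0.2 0.2 13.2 0 0 0 -1" --pt "0.2 0.2 13.8 0 0 0 -1" --pt "0.2 0.2 14.2 0 0 0 -1" --pt "0.2 0.2 14.5 0 0 0 -1" --pt "0.2 0.2 14.5 0 0 0 -1"

```text
time_s: 5.2
eef_pos: [0.6504, -0.0044, 0.0543]
tool_rot: [0.0, 0.725, 0.688, 0.0]
ft_force: [-0.0, 0.5, -1.1]
finger_gap: 0.0336
grip_force: 30.0
```

```bash
python3 -c "
from h import *
goto(.65,-.0046,.0459,87);print(telemetry.get_state()['wrist_torque'])"
```

```text
t 5.2 pos [ 0.6504 -0.0044  0.0543] yaw 87.0 gap 0.0336 F [-0.   0.5 -1.1]
shift cm [-0.02 -0.04  0.84] rot [ 0.05  0.01 -0.  ]
[-0.0107868  -0.10121983 -0.04415491]
```

No contact force, so it is entering. Continuing down.

>>> step_arm --pt "0 0 0.2 0 0 0 -1" --pt "0 0 0.4 0 0 0 -1" --pt "0 0 0.6 0 0 0 -1" --pt "0 0 0.7 0 0 0 -1" --pt "0 0 0.75 0 0 0 -1" --pt "0 0 0.8 0 0 0 -1" --pt "0 0 0.8 0 0 0 -1" --pt "0 0 0.8 0 0 0 -1"

```text
time_s: 6.2
eef_pos: [0.6502, -0.0044, 0.0457]
tool_rot: [0.0, 0.725, 0.688, -0.0]
ft_force: [0.2, -0.3, -0.7]
finger_gap: 0.0329
grip_force: 30.0
```

>>> step_arm --pt "0 0 0 0 0 0 0.3" --pt "0 0 0 0 0 0 0.3" --pt "0 0 0 0 0 0 0.3" --pt "0 0 -4 0 0 0 0.3" --pt "0 0 -9 0 0 0 0.3" --pt "1.5 -4 -13 0 0 0 0.3" --pt "3.5 -9 -15.4 0 0 0 0.3" --pt "5.5 -14 -15.4 0 0 0 0.3"

```text
time_s: 7.2
eef_pos: [0.5129, 0.0584, 0.2019]
tool_rot: [0.002, 0.726, 0.688, 0.002]
ft_force: [0.5, 0.8, 1.0]
finger_gap: 0.0599
grip_force: 0.0
```

>>> step_arm --pt "1.5 -4 0 0 0 0 0.3" --pt "2.7 -7.9 0 0 0 0 0.3" --pt "2.7 -7.9 0 0 0 0 0.3" --pt "2.7 -7.9 0 0 0 0 0.3" --pt "2.7 -7.9 0 0 0 0 0.3" --pt "2.7 -7.9 0 0 0 0 0.3" --pt "2.7 -7.9 0 0 0 0 0.3" --pt "2.7 -7.9 0 0 0 0 0.3"

```text
time_s: 8.2
eef_pos: [0.4358, 0.0889, 0.1996]
tool_rot: [-0.0, 0.726, 0.688, -0.0]
ft_force: [-0.9, -0.6, -0.1]
finger_gap: 0.0596
grip_force: 0.0
```

```bash
cat >> h.py <<'E'
def capscan(im,d,cam):
    P=wpts(d,cam); H,S,V=cv2.split(cv2.cvtColor(im,cv2.COLOR_RGB2HSV)); red=((H<5)|(H>172))&(S>110)&(V>60)
    for m,s,c in blobs(red,300):
        zt=np.percentile(P[m][:,2],92)
        for zc in (zt,zt-.022):
            k=m&(abs(P[...,2]-zc)<.006); v,u=np.nonzero(k)
            if len(u)<50: continue
            Q=wplane(np.c_[u,v],zc,cam)[:,:2].astype(np.float32); (x,y),r=cv2.minEnclosingCircle(Q)
            print("cap",s[:4],"z",zc.round(4),"circ",round(x,4),round(y,4),"dia",round(2*r,4))
E
python3 - <<'E'
from h import *
im,d,cam=wrist(); capscan(im,d,cam); goto(.436,.089,.017,87)
im,d=viewer.grab_frame("top"); P=pts("top",d); cv2.imwrite("pics/top1.png",im[...,::-1])
E
```

```text
cap [304 164  36  37] z 0.0365 circ 0.4354 0.0907 dia 0.0343
cap [304 164  36  37] z 0.0145 circ 0.4354 0.0906 dia 0.0464
cap [470 228  52  46] z 0.0643 circ 0.6473 -0.0028 dia 0.0375
cap [470 228  52  46] z 0.0423 circ 0.648 -0.0009 dia 0.0649
t 8.25 pos [0.4358 0.0889 0.1996] yaw 86.98 gap 0.0596 F [ 0.4 -0.6  0.6]
shift cm [1.000e-02 2.000e-02 1.826e+01] rot [-0.01  0.01 -0.02]
```

View pics/top1.png

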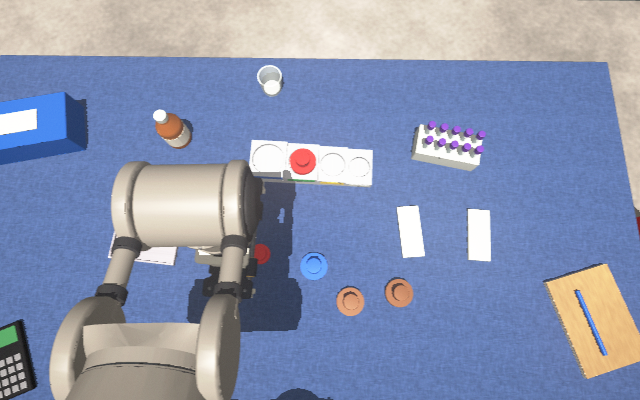

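The top view shows k seated in recess 3 at (302,161), and the two others clearly brown, so only two red caps exist. The wrist camera puts p, 46 mm, at (0.4354,0.0906).

>>> step_arm --pt "0.1 0 5 0 0 0 0.3" --pt "0.17 -0.05 10 0 0 0 0.3" --pt "0.17 -0.05 15 0 0 0 0.3" --pt "0.17 -0.05 17.5 0 0 0 0.3" --pt "0.17 -0.05 18.2 0 0 0 0.3" --pt "0.17 -0.05 18.2 0 0 0 0.3" --pt "0.17 -0.05 18.2 0 0 0 -1" --pt "0.17 -0.05 18.2 0 0 0 -1"

```text
time_s: 9.3
eef_pos: [0.436, 0.0907, 0.0186]
tool_rot: [0.001, 0.725, 0.688, 0.001]
ft_force: [0.3, -0.0, -0.3]
finger_gap: 0.0443
grip_force: 0.0
```

>>> step_arm --pt "0 0 0 0 0 0 -1" --pt "0 0 0 0 0 0 -1" --pt "0 0 0 0 0 0 -1" --pt "0 0 0 0 0 0 -1" --pt "0 0 -5 0 0 0 -1" --pt "0 0 -10 0 0 0 -1" --pt "0 0 -15 0 0 0 -1" --pt "0 0 -18.2 0 0 0 -1"

```text
time_s: 10.3
eef_pos: [0.4356, 0.0908, 0.2019]
tool_rot: [0.001, 0.725, 0.688, 0.001]
ft_force: [0.7, -0.5, -1.2]
finger_gap: 0.0331
grip_force: 30.0
```

```bash
python3 -c "
from h import *
goto(.645,-.14,.2,87.5)"
```

```text
t 10.3 pos [0.4356 0.0908 0.2019] yaw 86.99 gap 0.0331 F [ 0.7 -0.5 -1.2]
shift cm [-21.95  22.12   0.25] rot [ 0.14 -0.01 -0.51]
```

>>> step_arm --pt "-4 3.2 0 0 0 0 -1" --pt "-8 6.4 0 0 0 0 -1" --pt "-12 9.6 0 0 0 0 -1" --pt "-16 12.8 0 0 0 0 -1" --pt "-20 16 0 0 0 0 -1" --pt "-24 19.2 0 0 0 0 -1" --pt "-27.9 22.4 0 0 0 -0.5 -1" --pt "-27.9 22.4 0 0 0 -0.5 -1"

```text
time_s: 11.3
eef_pos: [0.6448, -0.2027, 0.1974]
tool_rot: [-0.001, 0.724, 0.69, -0.001]
ft_force: [-0.8, 0.5, -1.3]
finger_gap: 0.0331
grip_force: 30.0
```

>>> step_arm --pt "0 0 0 0 0 0 -1" --pt "0 0 0 0 0 0 -1" --pt "0 0 0 0 0 0 -1" --pt "0 0 0 0 0 0 -1" --pt "0 0 0 0 0 0 -1" --pt "0 0 0 0 0 0 -1" --pt "0 0 0 0 0 0 -1" --pt "0 0 0 0 0 0 -1"

```text
time_s: 12.3
eef_pos: [0.6444, -0.1997, 0.1997]
tool_rot: [0.0, 0.722, 0.691, -0.0]
ft_force: [0.6, -0.8, -2.0]
finger_gap: 0.0334
grip_force: 30.0
```

```bash
python3 - <<'E'
from h import *
goto(.645,-.14,.2,87.5)
im,d,cam=wrist(); np.savez("pics/w3.npz",im=im,d=d,K=cam[0],T=cam[1]); P=wpts(d,cam); cv2.imwrite("pics/w3.png",im[...,::-1])
capscan(im,d,cam)
C=cam[1][:3,3]; print("cam",C.round(3))
for i,c,h,r in [(1,(.645,-.14),.022,.025),(2,(.6475,-.076),.03,.029)]:
    dd=np.linalg.norm(P[...,:2]-c,axis=-1)
    k=(dd<r+.006)&(P[...,2]<h-.005)&(P[...,2]>h-.016)&(d>.1)
    Q=P[k]; x0,x1=np.percentile(Q[:,0],[.5,99.5]); y0,y1=np.percentile(Q[:,1],[.5,99.5])
    v,u=np.nonzero(k); (x,y),R=cv2.minEnclosingCircle(wplane(np.c_[u,v],h-.01,cam)[:,:2].astype(np.float32))
    print(i,"circ",round(x,4),round(y,4),round(2*R,4),"box mid",(x0+x1)/2,(y0+y1)/2,"size",x1-x0,y1-y0,"z",np.median(Q[:,2]).round(4))
for h,ys in ((.022,(-.165,-.155,-.12)),(.03,(-.10,-.06))):
    m=(abs(P[...,2]-h)<.003)&(abs(P[...,0]-.648)<.055); v,u=np.nonzero(m);W=wplane(np.c_[u,v],h,cam)[:,:2]
    for y in ys:
        q=W[abs(W[:,1]-y)<.002]; print(h,y,((q[:,0].min()+q[:,0].max())/2).round(4),np.ptp(q[:,0]).round(4))
E
```

```text
t 12.3 pos [ 0.6444 -0.1997  0.1997] yaw 87.49 gap 0.0334 F [ 0.6 -0.8 -2. ]
shift cm [ 5.97 -0.2  -0.03] rot [-0.    0.   -0.01]
cap [288   0  63  30] z 0.0542 circ 0.6494 -0.0173 dia 0.0249
cap [288   0  63  30] z 0.0322 circ 0.6512 -0.0144 dia 0.0591
cap [290 214  65  70] z 0.2177 circ 0.6445 -0.1983 dia 0.0349
cap [290 214  65  70] z 0.1957 circ 0.645 -0.1899 dia 0.0404
cam [ 0.648 -0.116  0.357]
1 circ 0.6438 -0.1401 0.0507 box mid 0.6436952160746381 -0.13988475921494625 size 0.04803890526526711 0.048399032272003525 z 0.0118
2 circ 0.6472 -0.0783 0.0653 box mid 0.6467082227869514 -0.07568558141054538 size 0.05602971768103393 0.05663235615382728 z 0.0198
0.022 -0.165 0.6431 0.087
0.022 -0.155 0.643 0.0873
0.022 -0.12 0.6446 0.0867
0.03 -0.1 0.6456 0.0874
0.03 -0.06 0.6475 0.0881
```

View pics/w3.png

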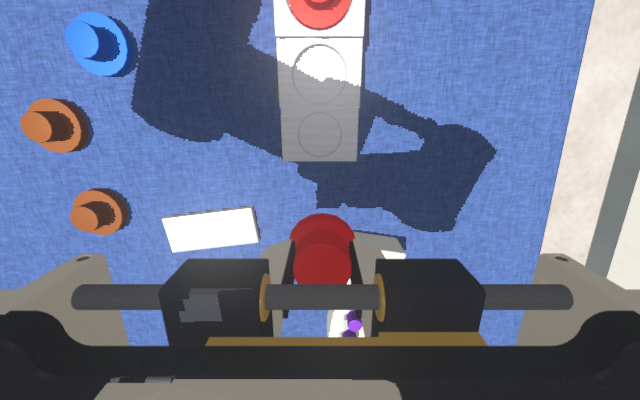

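Recess 1 is at (319,134), measured (0.6438,-0.1400), and the held cap is at (322,240). Inserting it now.

>>> step_arm --pt "3 -0.15 3 0 0 0 -1" --pt "5.96 -0.3 7 0 0 0 -1" --pt "5.96 -0.3 11 0 0 0 -1" --pt "5.96 -0.3 14 0 0 0 -1" --pt "5.96 -0.3 15.3 0 0 0 -1" --pt "5.96 -0.3 15.8 0 0 0 -1" --pt "5.96 -0.3 16.2 0 0 0 -1" --pt "5.96 -0.3 16.2 0 0 0 -1"

```text
time_s: 13.35
eef_pos: [0.6444, -0.1402, 0.0385]
tool_rot: [0.001, 0.722, 0.691, 0.0]
ft_force: [-0.1, 0.3, -0.7]
finger_gap: 0.0334
grip_force: 30.0
```

>>> step_arm --pt "0 0 0 0 0 0 -1" --pt "0 0 0.15 0 0 0 -1" --pt "0 0 0.3 0 0 0 -1" --pt "0 0 0.5 0 0 0 -1" --pt "0 0 0.65 0 0 0 -1" --pt "0 0 0.78 0 0 0 -1" --pt "0 0 0.78 0 0 0 -1" --pt "0 0 0.78 0 0 0 -1"

```text
time_s: 14.35
eef_pos: [0.6439, -0.14, 0.0303]
tool_rot: [0.0, 0.722, 0.691, -0.0]
ft_force: [-2.8, 0.3, 2.6]
finger_gap: 0.0334
grip_force: 30.0
```

>>> step_arm --pt "0 0 0 0 0 0 0.3" --pt "0 0 0 0 0 0 0.3" --pt "0 0 0 0 0 0 0.3" --pt "0 0 -4 0 0 0 0.3" --pt "0 0 -9 0 0 0 0.3" --pt "0 0 -14 0 0 0 0.3" --pt "0 0 -17 0 0 0 0.3" --pt "0 0 -17 0 0 0 0.3"

```text
time_s: 15.35
eef_pos: [0.6453, -0.1404, 0.2029]
tool_rot: [0.003, 0.722, 0.691, 0.001]
ft_force: [0.3, -0.2, -0.2]
finger_gap: 0.0596
grip_force: 0.0
```

```bash
python3 - <<'E'
from h import *
goto(.493,.352,.2,90)
im,d,cam=wrist(); capscan(im,d,cam); cv2.imwrite("pics/w4.png",im[...,::-1])
E
```

```text
t 15.35 pos [ 0.6453 -0.1404  0.2029] yaw 87.49 gap 0.0596 F [ 0.3 -0.2 -0.2]
shift cm [ 48.53 -17.37   0.11] rot [ 0.33  0.11 -2.51]
cap [290  26  61  67] z 0.0644 circ 0.65 -0.0055 dia 0.0341
cap [290  26  61  67] z 0.0424 circ 0.6502 -0.0052 dia 0.062
cap [302 166  37  38] z 0.0485 circ 0.6437 -0.14 dia 0.0342
cap [302 166  37  38] z 0.0265 circ 0.6438 -0.1406 dia 0.0467
```

Both caps are home: the tops read 64 and 48 mm as expected, and both are within about 2 mm of centre. Now I'll pick k out again and take it to the tray.

>>> step_arm --pt "5 0 0 0 0 0 0.3" --pt "10 0 1 0 0 0 0.3" --pt "13.5 0 5 0 0 0 0.3" --pt "13.5 0 10 0 0 0 0.3" --pt "13.5 0 14 0 0 0 0.3" --pt "13.5 0 15.4 0 0 0 0.3" --pt "13.5 0 15.4 0 0 0 0.3" --pt "13.5 0 15.4 0 0 0 -1"

```text
time_s: 16.4
eef_pos: [0.6501, -0.0053, 0.0463]
tool_rot: [0.0, 0.722, 0.691, 0.0]
ft_force: [-1.0, 0.1, 0.2]
finger_gap: 0.0537
grip_force: 0.0
```

>>> step_arm --pt "0 0 0 0 0 0 -1" --pt "0 0 0 0 0 0 -1" --pt "0 0 0 0 0 0 -1" --pt "0 0 0 0 0 0 -1" --pt "0 0 -5 0 0 0 -1" --pt "0 0 -10 0 0 0 -1" --pt "0 0 -15.4 0 0 0 -1" --pt "0 0 -15.4 0 0 0 -1"

```text
time_s: 17.4
eef_pos: [0.6521, -0.0053, 0.2051]
tool_rot: [0.004, 0.722, 0.692, 0.003]
ft_force: [-0.7, -0.7, -2.4]
finger_gap: 0.0333
grip_force: 30.0
```

```bash
python3 -c "
from h import *
goto(.492,.29,.2,87.5)"
```

```text
t 17.4 pos [ 0.6521 -0.0053  0.2051] yaw 87.5 gap 0.0333 F [-0.7 -0.7 -2.4]
shift cm [ 28.8  -17.29   0.32] rot [ 0.55  0.05 -0.  ]
```

>>> step_arm --pt "4.5 -2.6 0 0 0 0 -1" --pt "9 -5.2 0 0 0 0 -1" --pt "13.5 -8 0 0 0 0 -1" --pt "18 -10.6 0 0 0 0 -1" --pt "22.5 -13.2 0 0 0 0 -1" --pt "26.5 -15.6 0 0 0 0 -1" --pt "28.8 -17.1 0 0 0 0 -1" --pt "28.8 -17.1 0 0 0 0 -1"

```text
time_s: 18.4
eef_pos: [0.4899, 0.2914, 0.1986]
tool_rot: [-0.001, 0.721, 0.693, -0.001]
ft_force: [0.1, -0.6, -1.7]
finger_gap: 0.0333
grip_force: 30.0
```

```bash
python3 - <<'E'
from h import *
im,d,cam=wrist(); P=wpts(d,cam); np.savez("pics/w5.npz",im=im,d=d,K=cam[0],T=cam[1]); cv2.imwrite("pics/w5.png",im[...,::-1]); print("cam",cam[1][:3,3])
goto(.492,.352,.0237,87.5)
H,S,V=cv2.split(cv2.cvtColor(im,cv2.COLOR_RGB2HSV))
b=(abs(P[...,0]-.49)<.1)&(abs(P[...,1]-.352)<.1)&(P[...,2]<.03)&(H<100)
for m,s,c in blobs(((S<70)|((H<90)|(H>130)))&b,1500):
    v,u=np.nonzero(m); r=cv2.minAreaRect(wplane(np.c_[u,v],.012,cam)[:,:2].astype(np.float32)); print(s,r)
E
```

```text
cam [0.49386795 0.3750788  0.35629899]
t 18.45 pos [0.4908 0.2903 0.1987] yaw 87.6 gap 0.033 F [ 0.2 -0.4 -0.4]
shift cm [ 6.19 -0.11 17.49] rot [-0.1   0.08  0.1 ]
```

View pics/w5.png

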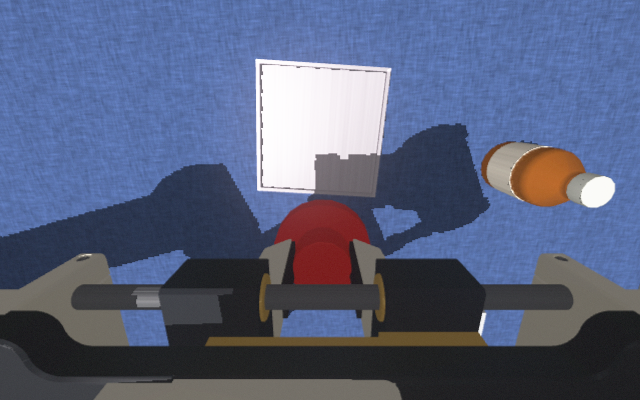

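The tray is in the wrist view with corners at (257,60), (390,69), (376,196) and (258,190). The bottle is at (530,175), so I'll check the clearance.

```bash
python3 - <<'E'
from h import *
z=np.load("pics/w5.npz"); cam=(z["K"],z["T"]); d=z["d"]
c=wplane([(257,60),(390,69),(376,196),(258,190)],.012,cam)[:,:2]; print(c.round(4),c.mean(0).round(4))
e=c[3]-c[0]; print(np.linalg.norm(np.roll(c,1,0)-c,axis=1))
z=np.load("pics/top0.npz"); print("bottle base",plane("top",[(178,143),(190,140)],0).round(3))
P=wpts(d,cam); print("bottle pts",P[150:200:10,490:600:20].reshape(-1,3).round(3)[::5])
goto(*c.mean(0),.0237,87.5)
E
```

```text
[[0.4239 0.4337]
 [0.5706 0.4186]
 [0.5579 0.2721]
 [0.4085 0.286 ]] [0.4902 0.3526]
[0.14853444 0.14754003 0.14712142 0.1499695 ]
bottle base [[0.708 0.306 0.   ]
 [0.716 0.277 0.   ]]
bottle pts [[ 0.697  0.324  0.007]
 [ 0.826  0.318 -0.   ]
 [ 0.723  0.324  0.094]
 [ 0.705  0.316  0.095]
 [ 0.695  0.304  0.086]
 [ 0.694  0.287  0.06 ]]
t 18.45 pos [0.4908 0.2903 0.1987] yaw 87.6 gap 0.033 F [ 0.2 -0.4 -0.4]
shift cm [ 6.24 -0.29 17.49] rot [-0.1   0.08  0.1 ]
```

>>> step_arm --pt "3 -0.2 3 0 0 0 -1" --pt "6.2 -0.4 7 0 0 0 -1" --pt "6.23 -0.42 12 0 0 0 -1" --pt "6.23 -0.42 15.5 0 0 0 -1" --pt "6.23 -0.42 17 0 0 0 -1" --pt "6.23 -0.42 17.55 0 0 0 -1" --pt "6.23 -0.42 17.55 0 0 0 -1" --pt "6.23 -0.42 17.55 0 0 0 -1"

```text
time_s: 19.45
eef_pos: [0.4913, 0.3527, 0.0256]
tool_rot: [0.0, 0.723, 0.691, 0.001]
ft_force: [-1.2, -0.0, -0.9]
finger_gap: 0.0333
grip_force: 30.0
```

>>> step_arm --pt "0 0 0 0 0 0 -1" --pt "0 0 0 0 0 0 0.3" --pt "0 0 0 0 0 0 0.3" --pt "0 0 0 0 0 0 0.3" --pt "0 0 -5 0 0 0 0.3" --pt "0 0 -11 0 0 0 0.3" --pt "0 0 -17.6 0 0 0 0.3" --pt "0 0 -17.6 0 0 0 0.3"

```text
time_s: 20.45
eef_pos: [0.4924, 0.3539, 0.2062]
tool_rot: [0.001, 0.722, 0.692, 0.005]
ft_force: [-0.1, 0.2, -1.7]
finger_gap: 0.0598
grip_force: 0.0
```

```bash
python3 - <<'E'
from h import *
im,d,cam=wrist(); capscan(im,d,cam)
goto(.47,-.258,.2,4.7)
E
```

```text
cap [296 161  48  48] z 0.0423 circ 0.4904 0.354 dia 0.0345
cap [296 161  48  48] z 0.0203 circ 0.4909 0.3533 dia 0.0618
t 20.5 pos [0.4913 0.3532 0.2035] yaw 87.49 gap 0.0597 F [-0.4 -0.2 -0.9]
shift cm [-61.15   0.55   0.17] rot [ 0.12 -0.36 82.79]
```

>>> step_arm --pt "-4 0 0 0 0 0 0.7" --pt "-9 0 0 0 0 7 0.7" --pt "-14 0 0 0 0 15 0.7" --pt "-19 0 0 0 0 24 0.7" --pt "-24 0 0 0 0 33 0.7" --pt "-29 0 0 0 0 42 0.7" --pt "-34 0 0 0 0 51 0.7" --pt "-38 0 0 0 0 60 0.7"

```text
time_s: 21.5
eef_pos: [0.4724, -0.0287, 0.1988]
tool_rot: [-0.001, 0.972, 0.235, -0.001]
ft_force: [0.6, 0.5, 0.6]
finger_gap: 0.0778
grip_force: 0.0
```

```bash
python3 -c "
from h import *
goto(.47,-.258,.2,4.7)"
```

```text
t 21.5 pos [ 0.4724 -0.0287  0.1988] yaw 27.15 gap 0.0778 F [0.6 0.5 0.6]
shift cm [-10.67  20.29  -0.13] rot [-0.07  0.16 22.45]
```

>>> step_arm --pt "-2 4 0 0 0 4 0.7" --pt "-4 8 0 0 0 8 0.7" --pt "-6 12 0 0 0 12 0.7" --pt "-8 16 0 0 0 17 0.7" --pt "-10.5 20.2 0 0 0 22.5 0.7" --pt "-10.5 20.2 0 0 0 22.5 0.7" --pt "-10.5 20.2 0 0 0 22.5 0.7" --pt "-10.5 20.2 0 0 0 22.5 0.7"

```text
time_s: 22.5
eef_pos: [0.4736, -0.2535, 0.1999]
tool_rot: [-0.0, 0.999, 0.044, -0.0]
ft_force: [-0.6, 0.2, -0.1]
finger_gap: 0.0778
grip_force: 0.0
```

```bash
cat >> h.py <<'E'
def plates(im,d,cam,h=.01,tol=.006):
    P=wpts(d,cam); S=cv2.cvtColor(im,cv2.COLOR_RGB2HSV)[...,1]
    for m,s,c in blobs((S<70)&(abs(P[...,2]-h)<tol)&(d>.1),400):
        v,u=np.nonzero(m); r=cv2.minAreaRect(wplane(np.c_[u,v],h,cam)[:,:2].astype(np.float32)); print("plate",s[:4],np.round(r[0],4),np.round(r[1],4),round(r[2],1))
E
python3 - <<'E'
from h import *
im,d,cam=wrist(); plates(im,d,cam); capscan(im,d,cam); cv2.imwrite("pics/w6.png",im[...,::-1])
goto(.4926,-.258,.002,4.7)
E
```

```text
plate [353   0 129  48] [ 0.6566 -0.3412] [0.1482 0.0047] 78.6
plate [306 119  43  95] [ 0.4927 -0.258 ] [0.1183 0.0498] 4.8
plate [419 134  67  97] [ 0.4863 -0.4159] [0.0524 0.1195] 85.9
cap [202   0  49  43] z 0.0485 circ 0.6426 -0.1425 dia 0.0342
cap [202   0  49  43] z 0.0265 circ 0.6416 -0.1423 dia 0.0465
t 22.55 pos [ 0.4737 -0.2535  0.2002] yaw 5.1 gap 0.0783 F [ 0.4  0.  -1.1]
shift cm [ 1.85  0.63 19.82] rot [-0.03  0.03  0.4 ]
```

View pics/w6.png

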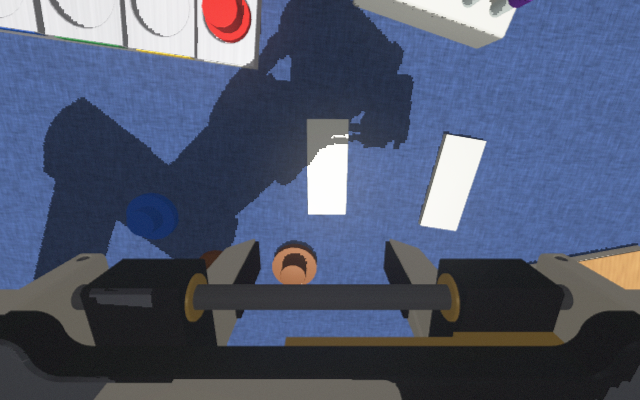

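The plate is at (327,167), measured (0.4927,-0.258) at 4.8°, and it is clear of its neighbours.

>>> step_arm --pt "1 0.3 5 0 0 0.3 0.7" --pt "1.85 0.6 10 0 0 0.3 0.7" --pt "1.85 0.6 15 0 0 0.3 0.7" --pt "1.85 0.6 18 0 0 0.3 0.7" --pt "1.85 0.6 19.3 0 0 0.3 0.7" --pt "1.85 0.6 19.7 0 0 0.3 0.7" --pt "1.85 0.6 19.7 0 0 0.3 0.7" --pt "1.85 0.6 19.7 0 0 0.3 -1"

```text
time_s: 23.55
eef_pos: [0.4933, -0.2596, 0.0047]
tool_rot: [0.001, 0.999, 0.041, 0.001]
ft_force: [-0.6, 0.5, 0.4]
finger_gap: 0.0719
grip_force: 0.0
```

>>> step_arm --pt "0 0 0 0 0 0 -1" --pt "0 0 0 0 0 0 -1" --pt "0 0 0 0 0 0 -1" --pt "0 0 0 0 0 0 -1" --pt "0 0 0 0 0 0 -1" --pt "0 0 -1 0 0 0 -1" --pt "0 0 -3 0 0 0 -1" --pt "0 0 -7 0 0 0 -1"

```text
time_s: 24.55
eef_pos: [0.4916, -0.2585, 0.073]
tool_rot: [-0.001, 0.999, 0.041, -0.002]
ft_force: [1.0, -0.5, -0.5]
finger_gap: 0.0498
grip_force: 30.0
```

```bash
python3 -c "
from h import *
goto(.4902,.3526,.2,4.7)"
```

```text
t 24.55 pos [ 0.4916 -0.2585  0.073 ] yaw 4.69 gap 0.0498 F [ 1.  -0.5 -0.5]
shift cm [  4.82 -60.94 -12.57] rot [-0.14  0.17 -0.01]
```

>>> step_arm --pt "0 0 -4 0 0 0 -1" --pt "0.2 -3 -8 0 0 0 -1" --pt "0.6 -7 -11 0 0 0 -1" --pt "1 -12 -12.5 0 0 0 -1" --pt "1.4 -17 -12.5 0 0 0 -1" --pt "1.8 -22 -12.5 0 0 0 -1" --pt "2.2 -27 -12.5 0 0 0 -1" --pt "2.6 -32 -12.5 0 0 0 -1"

```text
time_s: 25.55
eef_pos: [0.492, 0.0635, 0.1988]
tool_rot: [0.0, 0.999, 0.041, 0.0]
ft_force: [1.2, -1.1, -1.0]
finger_gap: 0.0495
grip_force: 30.0
```

>>> step_arm --pt "0.4 -5 0 0 0 0 -1" --pt "0.8 -10 0 0 0 0 -1" --pt "1.2 -15 0 0 0 0 -1" --pt "1.6 -20 0 0 0 0 -1" --pt "2 -25 0 0 0 0 -1" --pt "2.2 -28.9 0 0 0 0 -1" --pt "2.2 -28.9 0 0 0 0 -1" --pt "2.2 -28.9 0 0 0 0 -1"

```text
time_s: 26.55
eef_pos: [0.4904, 0.3511, 0.1982]
tool_rot: [0.0, 0.999, 0.041, -0.0]
ft_force: [0.7, -0.1, -0.4]
finger_gap: 0.0498
grip_force: 30.0
```

```bash
python3 - <<'E'
from h import *
goto(.4906,.3530,.0455,4.7)
im,d,cam=wrist(); capscan(im,d,cam); cv2.imwrite("pics/w7.png",im[...,::-1]); print(telemetry.get_state()["grip_force"])
goto(.4906,.3530,.0455,4.7)
E
```

```text
t 26.55 pos [0.4904 0.3511 0.1982] yaw 4.7 gap 0.0498 F [ 0.7 -0.1 -0.4]
shift cm [ 0.04 -0.2  15.27] rot [0.05 0.04 0.  ]
29.999855160713196
t 26.6 pos [0.4907 0.3507 0.1984] yaw 4.65 gap 0.0495 F [-0.6  0.9 -0.5]
shift cm [ 0.02 -0.24 15.29] rot [ 0.04  0.02 -0.05]
```

View pics/w7.png

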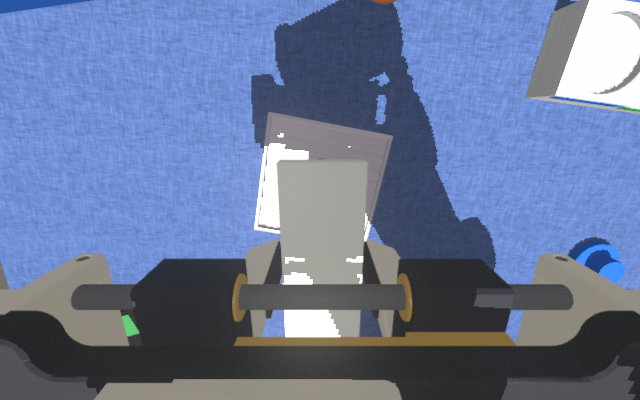

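The plate is held level above the tray (322,230) and hides the cap. Lowering it onto k.

>>> step_arm --pt "0 -0.2 4 0 0 0 -1" --pt "0 -0.2 8 0 0 0 -1" --pt "0 -0.2 11.5 0 0 0 -1" --pt "0 -0.2 13.5 0 0 0 -1" --pt "0 -0.2 14.5 0 0 0 -1" --pt "0 -0.2 15 0 0 0 -1" --pt "0 -0.2 15.2 0 0 0 -1" --pt "0 -0.2 15.2 0 0 0 -1"

```text
time_s: 27.6
eef_pos: [0.4908, 0.3538, 0.047]
tool_rot: [-0.0, 0.999, 0.041, 0.0]
ft_force: [0.2, 0.4, -0.2]
finger_gap: 0.0492
grip_force: 30.0
```

>>> step_arm --pt "0 0 0 0 0 0 -1" --pt "0 0 0.05 0 0 0 -1" --pt "0 0 0.05 0 0 0 0.5" --pt "0 0 0.05 0 0 0 0.5" --pt "0 0 0.05 0 0 0 0.5" --pt "0 0 -4 0 0 0 0.5" --pt "0 0 -9 0 0 0 0.5" --pt "0 0 -15.2 0 0 0 0.5"

```text
time_s: 28.6
eef_pos: [0.4898, 0.3533, 0.199]
tool_rot: [0.001, 0.999, 0.041, -0.001]
ft_force: [1.5, 0.5, 0.5]
finger_gap: 0.0691
grip_force: 0.0
```

```bash
python3 - <<'E'
from h import *
im,d,cam=wrist(); plates(im,d,cam,.052); capscan(im,d,cam)
goto(.644,-.1405,.2,87.5)
E
```

```text
plate [298 137  47 103] [0.4909 0.3537] [0.118  0.0498] 4.7
t 28.65 pos [0.4933 0.3554 0.2092] yaw 4.7 gap 0.0689 F [2.4 0.8 8.4]
shift cm [10.94 50.66  0.79] rot [  0.26  -0.81 -82.8 ]
```

The plate is centred on k. Now for p.

>>> step_arm --pt "0.8 4 0 0 0 -9 0.3" --pt "1.8 8.5 0 0 0 -18 0.3" --pt "2.8 13 0 0 0 -27 0.3" --pt "3.8 17.5 0 0 0 -36 0.3" --pt "4.8 22 0 0 0 -45 0.3" --pt "5.8 26.5 0 0 0 -54 0.3" --pt "6.8 31 0 0 0 -63 0.3" --pt "7.6 35 0 0 0 -72 0.3"

```text
time_s: 29.65
eef_pos: [0.5952, 0.0094, 0.1983]
tool_rot: [0.0, 0.783, 0.622, 0.0]
ft_force: [0.3, 0.5, -0.0]
finger_gap: 0.0598
grip_force: 0.0
```

```bash
python3 -c "
from h import *
goto(.644,-.1403,.2,87.5)"
```

```text
t 29.65 pos [0.5952 0.0094 0.1983] yaw 76.96 gap 0.0598 F [ 0.3  0.5 -0. ]
shift cm [-13.48   8.13  -0.17] rot [ 2.000e-02  1.000e-02 -1.054e+01]
```

>>> step_arm --pt "-3.5 2 0 0 0 -3 0.3" --pt "-7 4 0 0 0 -6 0.3" --pt "-10.5 6 0 0 0 -9 0.3" --pt "-13.3 8 0 0 0 -10.7 0.3" --pt "-13.3 8 0 0 0 -10.7 0.3" --pt "-13.3 8 0 0 0 -10.7 0.3" --pt "-13.3 8 0 0 0 -10.7 0.3" --pt "-13.3 8 0 0 0 -10.7 0.3"

```text
time_s: 30.65
eef_pos: [0.6421, -0.1358, 0.1987]
tool_rot: [0.0, 0.723, 0.691, 0.0]
ft_force: [-0.7, -0.8, -0.5]
finger_gap: 0.0599
grip_force: 0.0
```

```bash
python3 - <<'E'
from h import *
im,d,cam=wrist(); capscan(im,d,cam)
goto(.644,-.1403,.0297,87.5)
E
```

```text
cap [305 171  38  38] z 0.0485 circ 0.6435 -0.14 dia 0.0345
cap [305 171  38  38] z 0.0265 circ 0.6448 -0.1404 dia 0.0472
t 30.7 pos [ 0.6421 -0.1359  0.1987] yaw 87.45 gap 0.0597 F [-0.6 -0.1  0.2]
shift cm [-0.43  0.21 16.9 ] rot [ 0.02  0.   -0.05]
```

>>> step_arm --pt "-0.4 0.2 4 0 0 0 0.3" --pt "-0.43 0.2 8 0 0 0 0.3" --pt "-0.43 0.2 12 0 0 0 0.3" --pt "-0.43 0.2 15.5 0 0 0 0.3" --pt "-0.43 0.2 16.5 0 0 0 0.3" --pt "-0.43 0.2 16.9 0 0 0 0.3" --pt "-0.43 0.2 16.9 0 0 0 0.3" --pt "-0.43 0.2 16.9 0 0 0 -1"

```text
time_s: 31.7
eef_pos: [0.6447, -0.1414, 0.0309]
tool_rot: [0.001, 0.723, 0.691, 0.001]
ft_force: [-0.2, -0.3, -1.6]
finger_gap: 0.0534
grip_force: 0.0
```

>>> step_arm --pt "0 0 0 0 0 0 -1" --pt "0 0 0 0 0 0 -1" --pt "0 0 0 0 0 0 -1" --pt "0 0 0 0 0 0 -1" --pt "0 0 0 0 0 0 -1" --pt "0 0 -5 0 0 0 -1" --pt "0 0 -11 0 0 0 -1" --pt "0 0 -17 0 0 0 -1"

```text
time_s: 32.7
eef_pos: [0.6434, -0.141, 0.2002]
tool_rot: [-0.001, 0.723, 0.691, -0.0]
ft_force: [1.1, -0.4, -1.3]
finger_gap: 0.0332
grip_force: 30.0
```

```bash
python3 -c "
from h import *
goto(.4909,.35,.2,87.5)"
```

```text
t 32.7 pos [ 0.6434 -0.141   0.2002] yaw 87.39 gap 0.0332 F [ 1.1 -0.4 -1.3]
shift cm [ 48.35 -17.47   0.07] rot [-0.09 -0.02 -0.11]
```

>>> step_arm --pt "4 -1.4 0 0 0 0 -1" --pt "9 -3.2 0 0 0 0 -1" --pt "14 -5 0 0 0 0 -1" --pt "19 -6.8 0 0 0 0 -1" --pt "24 -8.6 0 0 0 0 -1" --pt "29 -10.4 0 0 0 0 -1" --pt "34 -12.2 0 0 0 0 -1" --pt "38 -13.8 0 0 0 0 -1"

```text
time_s: 33.7
eef_pos: [0.5222, 0.2466, 0.1987]
tool_rot: [-0.0, 0.723, 0.691, -0.0]
ft_force: [0.3, -0.2, -2.2]
finger_gap: 0.0331
grip_force: 30.0
```

>>> step_arm --pt "2 -0.8 0 0 0 0 -1" --pt "4 -1.5 0 0 0 0 -1" --pt "4 -1.5 0 0 0 0 -1" --pt "4 -1.5 0 0 0 0 -1" --pt "4 -1.5 0 0 0 0 -1" --pt "4 -1.5 0 0 0 0 -1" --pt "4 -1.5 0 0 0 0 -1" --pt "4 -1.5 0 0 0 0 -1"

```text
time_s: 34.7
eef_pos: [0.5102, 0.2853, 0.1994]
tool_rot: [0.0, 0.723, 0.691, -0.0]
ft_force: [-0.6, 0.9, -1.9]
finger_gap: 0.0334
grip_force: 30.0
```

```bash
python3 - <<'E'
from h import *
im,d,cam=wrist(); plates(im,d,cam,.052); capscan(im,d,cam)
goto(.4908,.3535,.0703,87.5)
E
```

```text
plate [239  98 119  63] [0.4898 0.3536] [0.1195 0.0498] 4.7
cap [289 211  67  74] z 0.2179 circ 0.5105 0.2877 dia 0.0349
cap [289 211  67  74] z 0.1959 circ 0.5106 0.2956 dia 0.0409
t 34.75 pos [0.5102 0.2853 0.1994] yaw 87.38 gap 0.033 F [-0.1 -0.5 -2. ]
shift cm [ 6.72 -2.25 12.91] rot [-0.    0.01 -0.12]
```

>>> step_arm --pt "3 -1 0 0 0 0 -1" --pt "6.7 -2.2 2 0 0 0 -1" --pt "6.7 -2.2 6 0 0 0 -1" --pt "6.7 -2.2 9.5 0 0 0 -1" --pt "6.7 -2.2 11.5 0 0 0 -1" --pt "6.7 -2.2 12.4 0 0 0 -1" --pt "6.7 -2.2 12.8 0 0 0 -1" --pt "6.7 -2.2 12.8 0 0 0 -1"

```text
time_s: 35.75
eef_pos: [0.4916, 0.3535, 0.072]
tool_rot: [0.0, 0.723, 0.691, 0.0]
ft_force: [0.7, -0.1, -0.4]
finger_gap: 0.0334
grip_force: 30.0
```

>>> step_arm --pt "0 0 0 0 0 0 -1" --pt "0 0 0.1 0 0 0 -1" --pt "0 0 0.13 0 0 0 -1" --pt "0 0 0.13 0 0 0 0.3" --pt "0 0 0.13 0 0 0 0.3" --pt "0 0 0.13 0 0 0 0.3" --pt "0 0 -4 0 0 0 0.3" --pt "0 0 -9 0 0 0 0.3"

```text
time_s: 36.75
eef_pos: [0.4907, 0.353, 0.1615]
tool_rot: [-0.0, 0.723, 0.691, -0.001]
ft_force: [0.4, 1.1, 1.6]
finger_gap: 0.0596
grip_force: 0.0
```

>>> step_arm --pt "0 0 -3 0 0 0 0.3" --pt "-3 0 -4 0 0 0 0.3" --pt "-6 0 -4 0 0 0 0.3" --pt "-6 0 -4 0 0 0 0.3" --pt "-6 0 -4 0 0 0 0.3" --pt "-6 0 -4 0 0 0 0.3" --pt "-6 0 -4 0 0 0 0.3" --pt "-6 0 -4 0 0 0 0.3"

```text
time_s: 37.75
eef_pos: [0.4884, 0.2938, 0.2012]
tool_rot: [-0.0, 0.723, 0.691, -0.0]
ft_force: [-0.3, -0.3, 0.0]
finger_gap: 0.0597
grip_force: 0.0
```

```bash
python3 - <<'E'
from h import *
im,d,cam=wrist(); plates(im,d,cam,.052); capscan(im,d,cam); cv2.imwrite("pics/w8.png",im[...,::-1])
E
```

```text
plate [261 105 118  62] [0.4897 0.3536] [0.1195 0.0498] 4.7
cap [301 116  44  46] z 0.0886 circ 0.4911 0.3537 dia 0.0337
cap [301 116  44  46] z 0.0666 circ 0.4922 0.3532 dia 0.0457
```

View pics/w8.png

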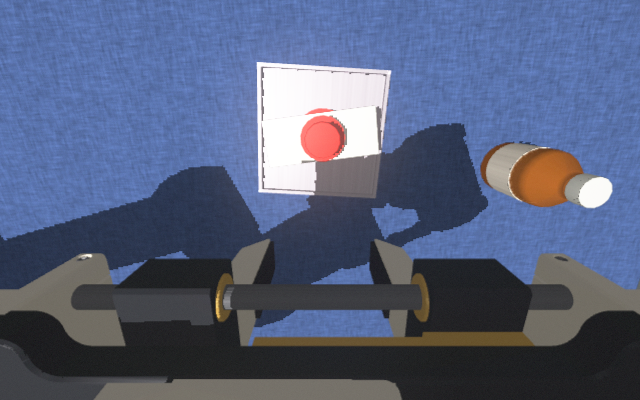

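The stack stands at (322,138) in the middle of the tray: k, plate, p. The top reads 88.6 mm against 88 expected, and the hand is clear of it.

```bash
python3 -c "
from h import *
print(env.hand_in())"
```

```text
the job is handed in; nothing more can be done
None
```

Both red caps present sat home together in the gauge (62 mm in recess 3, 46 mm in recess 1; sized by camera, not tried from the smallest up), then were stacked mid-tray with one plate between and handed in at about 38 s, with no verdict shown.

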